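Seat the proud divider and count the partition

TASK

One cross divider of the cardboard partition in the jig stands proud: press it gently down with the fingertips until it is fully home, flush with the other boards, without ever pulling it up. Then press the green button on the grey counter box all the way down to count the piece, and let it come back up. Do not push on the two cross dividers that are already seated, do not press the yellow or red button, and leave the loose things on the table where they stand.

Things in the scene. Friction and masses are not known exactly. Their poses are not given: they have to be found in the camera images.
- jig: Fixed grey board 220 (x) by 240 (y) by 12 mm; origin: centre of its underside. On it a cardboard partition of 5 mm boards: two fixed long ones along x (190 mm, at y = +-50 mm) and three cross dividers along y (200 mm, at x = -55, 0, +55 mm). Seated boards' tops are 82 mm above the table. Blue blocks, 42 mm high, at the long boards' ends. Which cross place is the proud one varies.
- proud_top (a point): Middle of the top edge (200 mm long along y, 5 mm thick along x) of the cross divider that stands proud; its axes are those of the jig, z up. It starts 18 to 28 mm higher than the seated boards; when home it is 82 mm above the table. It slides straight up and down only. The middle of the edge lies over an open cell, half-way between the two long boards.
- proud (a joint): How far that divider stands proud, in m: 0 = fully home (a hard stop), 0.018 to 0.028 at the start. It slides down with a friction of about 2.5 N and stays where it is left; upward it could be pulled out to 0.06.
- seated_a_top (a point): Middle of the top edge of one cross divider already seated (fixed), 82 mm above the table; 5 mm thick along x, 200 mm long along y.
- seated_b_top (a point): The same for the other seated cross divider.
- seated_a: That first seated cross divider (fixed); origin at the middle of its lower edge, 12 mm above the table.
- seated_b: The other seated cross divider (fixed); origin at the middle of its lower edge, 12 mm above the table.
- counter: Fixed grey counter box, 110 (x) by 200 (y) by 45 mm, with a black display strip along its +x side. Origin: centre of its underside. On its top three round push buttons in a row along y, at x = -15 mm and y = -60, 0 and +60 mm, in black housings; the order of colours varies.
- green_top (a point): Centre of the top face of the green push button, 28 mm in diameter, pressed straight down; z up. The point moves with the button.
- green (a joint): Travel of the green button in m: 0 = up, 0.006 = fully down (5 N there); it springs back.
- yellow_top (a point): Centre of the top face of the yellow push button, 28 mm in diameter, pressed straight down; z up. The point moves with the button.
- yellow (a joint): Travel of the yellow button in m: 0 = up, 0.006 = fully down (5 N there); it springs back.
- red_top (a point): Centre of the top face of the red push button, 28 mm in diameter, pressed straight down; z up. The point moves with the button.
- red (a joint): Travel of the red button in m: 0 = up, 0.006 = fully down (5 N there); it springs back.
- tape_center (a point): Centre (half-way up) of a loose tape roll lying flat, 84 mm across, 30 mm high, 60 mm hole. Bystander.
- timer_center (a point): Centre (half-way up) of a loose white kitchen timer standing upright, 30 by 65 mm, 75 mm high, dial on its -x face. Bystander.
- bundle_center (a point): Centre (half-way up) of a loose bundle of flat cardboard dividers with a paper band, 55 (x) by 160 (y) by 40 mm. Bystander.
- glue_center (a point): Centre (half-way up) of a loose closed glue bottle, white and blue with an orange cap, 44 mm across, 110 mm high, upright. Bystander.

How it is judged (in metres and radians):
On the way, in this order (a step that is already met when the one before it is completed fails the run):
1. the proud divider is pressed home (within 2.5 mm) (value of joint proud below 0.0025 m), for 0.2 s.
2. the green button is pressed down (at least 4.5 of its 6 mm) (value of joint green above 0.0045 m), for 0.03 s.
3. the green button is let go and comes back up (value of joint green below 0.0015 m), for 0.2 s.
At the end, for the whole second after the job is handed in: The divider stands no more than 2.5 mm proud, all three buttons are up (within 1.5 mm), and the tape, timer, bundle and bottle are within 15 mm of where they began (value of joint proud below 0.0025 m and value of joint each of green, yellow, red below 0.0015 m and distance of each of timer_center, bundle_center, glue_center, tape_center from where it was at the start of the episode below 0.015 m); the robot touches nothing.
It fails at once if the yellow or red button is pressed (2 mm or more), or the green one (3 mm) before the divider is home (value of joint any of yellow, red above 0.002 m or (value of joint green above 0.003 m and value of joint proud above 0.004 m)).
It fails at once if the proud divider is pulled up instead of pressed (more than 36 mm proud) (value of joint proud above 0.036 m).
It fails at once if a seated cross divider is pushed on with more than 8 N (contact force between any of the fingers, the arm and seated_a above 8 N or contact force between any of the fingers, the arm and seated_b above 8 N).
It fails at once if something is pushed on harder than 40 N (contact force between any of the fingers, the arm and anything else above 40 N).
It fails at once if a loose thing is lifted or shifted by more than 15 mm (distance of any of timer_center, bundle_center, glue_center, tape_center from where it was at the start of the episode above 0.015 m).
It also fails if it takes over 45 s, if anything falls off the work surface, if the arm or the gripper's body presses on something with over 40 N, if the wrist force passes 120 N, or if a joint passes its speed limit or range.

ROBOT

A 6-joint arm with a two-finger parallel gripper is mounted at the origin on the work surface. World frame = base frame: x ahead of the robot, y to its left, z up, the work surface at z = 0. Lengths are in mm, angles in rad, forces in N, time in s.
With the tool pointing down it reaches from about 400 to 925 mm from the base axis. Payload 12.5 kg.
Tool frame: the origin (TCP) lies midway between the tips of the shut fingers; the grasp point (between the pads) lies 19 mm behind it (env.tcp_to_grasp is the distance from the TCP to the grasp point, in mm); z points along the fingers, y is the line along which they close (so a half turn about z gives the same grasp; the last joint's range is limited). The gripper opens to 95 mm and grips with 3 to 60 N. Pads are 20 mm wide; open, the fingers measure 119 mm over their backs; the gripper's body (75 mm by 180 mm) begins 59 mm behind the grasp point.
Start: joints at [-1.342, 0.491, 1.559, -0, 1.092, -0.106], TCP at [205.386, -590.308, 214.661] pointing down, gripper open.
Joint ranges: [-3.1, 3.1], [-0.84, 2.19], [0.05, 2.79], [-1.13, 4.28], [0.06, 2.93], [-2.69, 2.69]. Speed limits (rad/s): [2.22, 2.22, 2.79, 3.14, 3.14, 3.14].

INTERFACE

Orientations are given as [roll, pitch, yaw] about the fixed x, y, z axes, in that order (R = Rz(yaw) Ry(pitch) Rx(roll)).
In Python, from cell import env gives the robot as it stands. The module is installed in compiled form; this text tells all that it offers.
- The arm moves only by the tool step_arm, never from a script. Its argument "plan" is a list that holds one entry, the list of rows, each a list of 5 numbers: the shift along the tool's x, y, z in mm, then the turn about the tool's z in degrees, then the opening, from -1 (shut) to 1 (fully open). A call has 1 to 8 rows; each row is the pose to reach, as a shift and turn from the pose commanded when the call began, along the tool's axes at that moment; what a row does not reach only later rows make up. A row lasts 1/12 s, in which the tool goes at most 41.7 mm and 7.16 degrees, less where a joint would pass 70% of its speed; a pose out of reach is approached as far as the arm can. A call with a gripper value outside its range is refused whole. The fingers move at their own pace and stop on an object; the grip force is fixed at half the most. Time passes only in rows, so rows that repeat a pose let the fingers close. It gives the time, the measured TCP pose, the force, the opening and the grip force at its end, in the units of the state.
- env.state(): the state, without advancing time (a new reading comes with each control period).
- env.read_camera(name): name is "side" or "top"; returns the picture (420x560x3 uint8, blue, green, red); there is no depth.
- env.get_calibration(name): a dict with "K" (3x3 intrinsics, pixels), "extrinsics" (4x4, takes a point from world to camera coordinates). Camera axes: x right, y up, looking along -z (the intrinsics and any distortion apply to the point x, -y, -z); pixel columns grow to the right and rows downward; lengths in mm; the calibration is good to about 2 mm. A picture is of the moment at which its call begins. get_calibration takes no time and is no camera call.
- env.job_done(): hands the job in; it is judged then, once.
The state is a dict: "t": time; "joints": joint angles; "qvel": joint speeds; "tau": joint torques, N m; "eef_pos": TCP position; "tcp_rot": TCP orientation; "ft_force": force on the tool from outside, world axes, zero at the start; "moment": the same for the moment, N m; "opening": opening from 0.0 (shut) to 1.0 (fully open); "grip_force": force on a finger pad.
Only numpy, scipy, OpenCV 4.12 (cv2) and the standard library are available. Lean on these libraries where they do the work, as an engineer would, in place of code of your own. Each camera call takes 0.05 s, during which the arm holds its last target. There are 200 camera calls.

## Working session

There is one attempt and no reset: what is moved stays moved. The work goes in short steps, Python scripts to look and compute and a tool call to move; the robot and the scene stay as the last step left them, time stands still between calls to the robot, and variables do not carry over. Pictures are saved under pics/ and viewed, at most 10 in all, crops included, and the job is handed in when it is done.

Besides the shell and the picture viewer there is one more tool, called after "Emit:" in YAML: its name, and indented under it one key for each argument. step_arm: Moves the arm, as the interface text tells. Its arguments: {"type":"object","properties":{"plan":{"type":"array"}},"required":["plan"]}

```bash
mkdir -p pics; python3 - <<'E'
from cell import env
import cv2
for n in("top","side"):
    cv2.imwrite(f"pics/{n}0.png",env.read_camera(n)); c=env.get_calibration(n); print(n,c)
s=env.state();print(s)
E
```

```text
top {'K': array([[518.16868367,   0.        , 277.08180349],
       [  0.        , 518.16868367, 213.78477914],
       [  0.        ,   0.        ,   1.        ]]), 'extrinsics': array([[-4.96984020e-03, -9.99966731e-01,  6.46818427e-03,
         2.18804792e+01],
       [ 9.98123841e-01, -4.56574018e-03,  6.10569646e-02,
        -5.67629977e+02],
       [-6.10254013e-02,  6.75949228e-03,  9.98113325e-01,
        -1.17466646e+03],
       [ 0.00000000e+00,  0.00000000e+00,  0.00000000e+00,
         1.00000000e+00]])}
side {'K': array([[444.11241729,   0.        , 276.03331895],
       [  0.        , 444.11241729, 209.01717449],
       [  0.        ,   0.        ,   1.        ]]), 'extrinsics': array([[-9.75670150e-01, -2.19106945e-01,  7.73978226e-03,
         5.75428843e+02],
       [ 1.32670655e-01, -5.61933206e-01,  8.16473863e-01,
        -1.31884643e+02],
       [-1.74545853e-01,  7.97636019e-01,  5.77330518e-01,
        -8.82195034e+02],
       [ 0.00000000e+00,  0.00000000e+00,  0.00000000e+00,
         1.00000000e+00]])}
{'t': 0.1, 'joints': array([-1.34158090e+00,  4.91456426e-01,  1.55939489e+00, -1.27976864e-05,
        1.09167477e+00, -1.05583260e-01]), 'qvel': array([-0.00101149, -0.0022833 , -0.00105271,  0.00092925, -0.00128247,
       -0.00036357]), 'tau': array([ 2.52000282e-03, -6.13621759e+01, -2.58606023e+01,  6.93783048e-02,
        4.70138923e-02, -7.53626477e-05]), 'eef_pos': array([ 205.34182537, -590.08009319,  214.14460458]), 'tcp_rot': array([-3.14066322e+00, -8.70843122e-05,  3.34804554e-01]), 'ft_force': array([-0.13347031,  0.38303744,  0.44678147]), 'moment': array([-0.04532829,  0.00738132, -0.0069866 ]), 'grip_force': 0.0, 'opening': 1.0037945370587251}
```

View pics/top0.png

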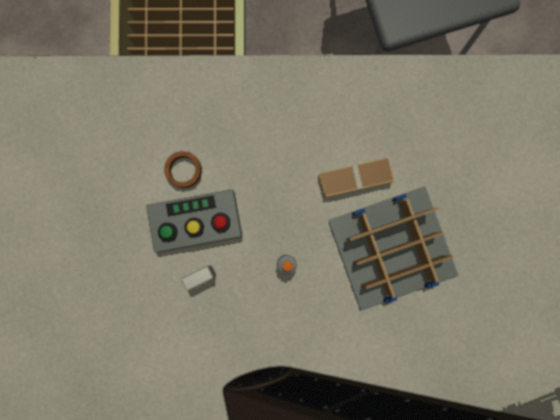

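View pics/side0.png

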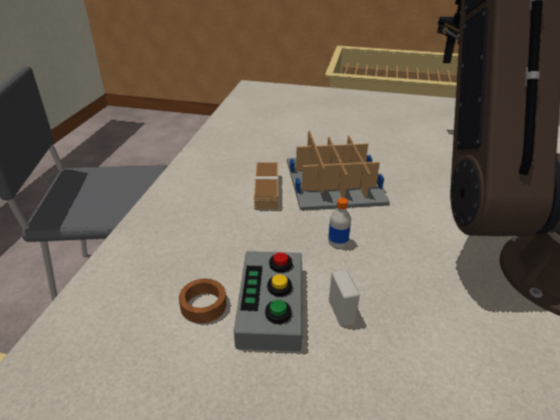

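The top view has the jig at about (394,247). The counter is at (194,222), with green at (167,231), yellow at (194,227) and red at (220,222). In the side view the +x divider (around (312,150)) looks proud. I'll fit the poses and check with overlays.

```bash
cat >h.py <<'E'
import numpy as np,cv2
from cell import env
from scipy.optimize import least_squares
def proj(n,P):
    c=env.get_calibration(n);P=np.atleast_2d(P).astype(float)
    q=P@c["extrinsics"][:3,:3].T+c["extrinsics"][:3,3]
    q=q*[1,-1,-1]; u=q@c["K"].T; return u[:,:2]/u[:,2:]
def back(n,uv,z):
    f=lambda p:(proj(n,[p[0],p[1],z])[0]-uv)
    return least_squares(f,[500,0]).x
def W(p,L):
    c,s=np.cos(p[2]),np.sin(p[2]);L=np.atleast_2d(L).astype(float)
    return np.c_[p[0]+c*L[:,0]-s*L[:,1],p[1]+s*L[:,0]+c*L[:,1],L[:,2]]
E
python3 - <<'E'
from h import *
L=[[110,120,12],[110,-120,12],[-110,-120,12],[-110,120,12]]
uv=np.array([[330,221],[427,187],[458,273],[361,308]])
r=least_squares(lambda p:(proj("top",W(p,L))-uv).ravel(),[500,-250,0]);print("jig",r.x,r.fun.round(1))
j=r.x
Lc=[[55,100,45],[55,-100,45],[-55,-100,45],[-55,100,45]]
uc=np.array([[147,205],[235,190],[242,238],[157,254]])
r=least_squares(lambda p:(proj("top",W(p,Lc))-uc).ravel(),[500,150,0]);c=r.x;print("cnt",c,r.fun.round(1))
for nm,u in dict(g=(167,231),y=(194,227),r=(220.5,222)).items(): print(nm,back("top",u,58),)
print(W(c,[[-15,y,58] for y in(60,0,-60)]))
S=4
def ov(n,x0,y0,w,h):
    im=cv2.resize(env.read_camera(n)[y0:y0+h,x0:x0+w],None,fx=S,fy=S,interpolation=cv2.INTER_CUBIC)
    for k,z in enumerate((82,105)):
        for X in(-55,0,55):
            for p in proj(n,W(j,[[X,100,z],[X,-100,z]])):
                cv2.circle(im,tuple(((p-[x0,y0]+.5)*S).astype(int)),3,[(0,255,0),(0,0,255)][k],-1)
    return im
a=ov("top",320,180,145,135);b=ov("side",280,125,120,85)
cv2.imwrite("pics/a.png",a);cv2.imwrite("pics/b.png",b)
E
```

```text
jig [ 4.90233447e+02 -2.50064052e+02  3.31275176e-01] [-1.  -1.9 -0.7 -1.9  1.4  2.   0.3  1.8]
cnt [5.49163421e+02 2.02816569e+02 1.74216782e-01] [ 0.2  0.5 -0.  -0.2  1.5 -0.1 -1.7 -0.2]
g [528.16747611 263.36099636]
y [536.74348913 203.68688064]
r [547.55816879 145.02805501]
[[523.99027189 259.30827281  58.        ]
 [534.3904816  200.21651672  58.        ]
 [544.79069131 141.12476063  58.        ]]
```

View pics/a.png

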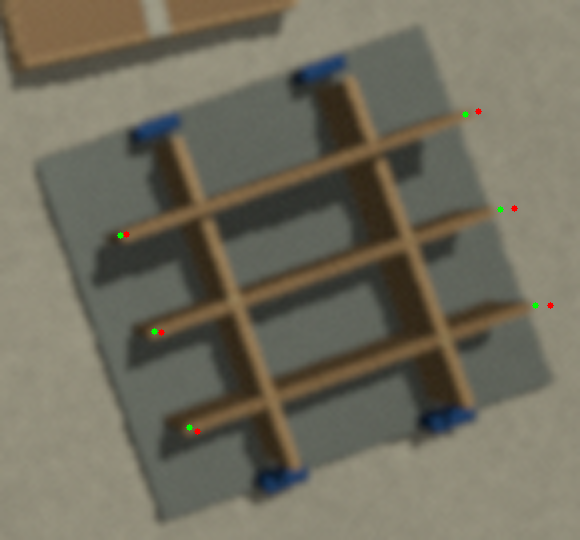

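View pics/b.png

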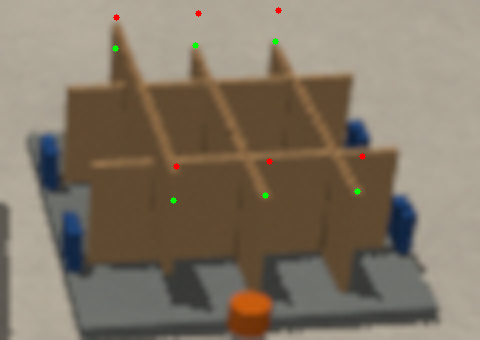

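Overlays confirm the +x divider is the proud one: the red 105 mm marks sit on its top edge in both views. Its middle is at about (542,-232), and the tool is already aligned with the jig. Next I'll shut the fingers and move above it.

Emit:
step_arm:
  plan:
    - [[40,-21,0,0,-1],[75,-39,0,0,-1],[110,-57,0,0,-1],[145,-76,0,0,-1],[180,-94,0,0,-1],[215,-112,0,0,-1],[250,-130,0,0,-1],[285,-149,0,0,-1]]

```text
t: 0.87
eef_pos: [426.6, -354.4, 214.7]
tcp_rot: [3.141, -0.0, 0.335]
ft_force: [1.2, -0.8, -0.3]
opening: 0.498
grip_force: 0.0
```

Emit:
step_arm:
  plan:
    - [[35,-18,0,0,-1],[70,-36,0,0,-1],[105,-55,0,0,-1],[130,-68,0,0,-1],[151,-78,0,0,-1],[151,-78,20,0,-1],[151,-78,40,0,-1],[151,-78,40,0,-1]]

```text
t: 1.53
eef_pos: [541.5, -231.4, 171.4]
tcp_rot: [-3.138, 0.004, 0.336]
ft_force: [0.3, 0.2, -0.5]
opening: 0.01
grip_force: 0.0
```

Emit:
step_arm:
  plan:
    - [[0,0,20,0,-1],[0,0,40,0,-1],[0,0,55,0,-1],[0,0,60,0,-1],[0,0,60,0,-1]]

```text
t: 1.95
eef_pos: [542.3, -232.8, 114.2]
tcp_rot: [-3.14, 0.001, 0.334]
ft_force: [-0.4, 0.5, 0.4]
opening: 0.005
grip_force: 0.0
```

```bash
python3 - <<'E'
from h import *
im=env.read_camera("side")[110:215,270:410]
cv2.imwrite("pics/c.png",cv2.resize(im,None,fx=5,fy=5,interpolation=cv2.INTER_CUBIC))
s=env.state();print(s["eef_pos"],s["ft_force"])
E
```

```text
[ 542.67883775 -232.9451595   115.14525731] [-0.57553952  0.71198869  0.16723245]
```

View pics/c.png

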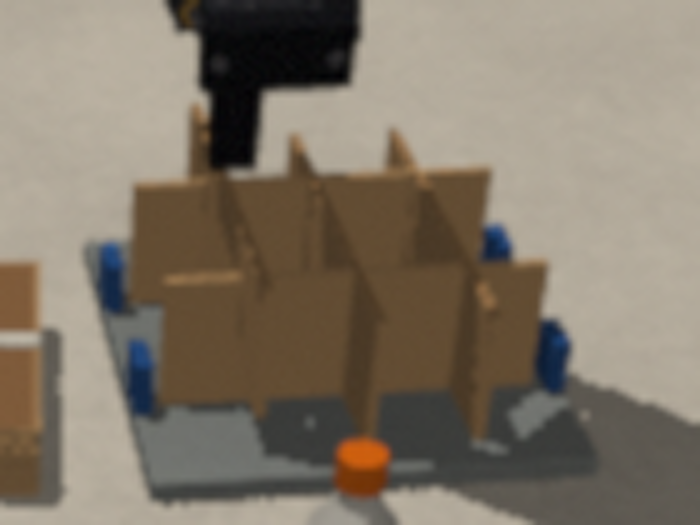

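The fingertips, at about (232,163) in the crop, are just over the proud divider's edge. Pressing down now.

Emit:
step_arm:
  plan:
    - [[0,0,3,0,-1],[0,0,6,0,-1],[0,0,9,0,-1],[0,0,12,0,-1],[0,0,15,0,-1],[0,0,18,0,-1],[0,0,21,0,-1],[0,0,24,0,-1]]

```text
t: 2.67
eef_pos: [542.7, -232.8, 90.5]
tcp_rot: [3.141, -0.0, 0.335]
ft_force: [-0.1, -0.2, 1.9]
opening: 0.004
grip_force: 1.2
```

Emit:
step_arm:
  plan:
    - [[0,0,2,0,-1],[0,0,4,0,-1],[0,0,6,0,-1],[0,0,7,0,-1],[0,0,7,0,-1]]

```text
t: 3.08
eef_pos: [542.5, -232.6, 83.3]
tcp_rot: [-3.141, 0.0, 0.335]
ft_force: [-0.1, 0.2, 0.4]
opening: 0.007
grip_force: 0.0
```

Emit:
step_arm:
  plan:
    - [[0,0,0.5,0,-1],[0,0,1,0,-1],[0,0,1.5,0,-1],[0,0,1.5,0,-1],[0,0,1.5,0,-1]]

```text
t: 3.5
eef_pos: [542.5, -232.6, 82.2]
tcp_rot: [3.142, 0.0, 0.335]
ft_force: [-1.3, 0.8, 4.5]
opening: 0.003
grip_force: 1.9
```

Emit:
step_arm:
  plan:
    - [[0,0,0.5,0,-1],[0,0,0.5,0,-1],[0,0,0.5,0,-1]]

```text
t: 3.75
eef_pos: [542.5, -232.6, 82.1]
tcp_rot: [3.141, -0.0, 0.335]
ft_force: [-2.8, 1.6, 8.6]
opening: 0.005
grip_force: 4.2
```

The hard stop is reached at z=82. I'll lift straight off and check.

Emit:
step_arm:
  plan:
    - [[0,0,-5,0,-1],[0,0,-20,0,-1],[0,0,-45,0,-1],[0,0,-75,0,-1],[0,0,-105,0,-1],[0,0,-110,0,-1],[0,0,-110,0,-1]]

```text
t: 4.33
eef_pos: [543.2, -232.9, 193.6]
tcp_rot: [3.139, -0.002, 0.335]
ft_force: [0.0, -0.0, -0.0]
opening: 0.005
grip_force: 0.0
```

```bash
python3 - <<'E'
from h import *
s=env.state();print(s["eef_pos"],s["ft_force"],s["tcp_rot"])
a=env.read_camera("side")[110:215,270:410];t=env.read_camera("side")[235:350,225:370];t=cv2.resize(t,(a.shape[1]*1,a.shape[0]))
cv2.imwrite("pics/d.png",cv2.resize(np.hstack([a,t]),None,fx=2.8,fy=2.8,interpolation=cv2.INTER_CUBIC))
b=env.read_camera("top");c=b[170:270,130:260]
cv2.imwrite("pics/e.png",cv2.resize(c,None,fx=6,fy=6,interpolation=cv2.INTER_CUBIC))
hsv=cv2.cvtColor(b,cv2.COLOR_BGR2HSV)
for n,box,lo,hi in(("top",(145,185,215,245),(45,120,40),(85,255,255)),("side",(260,300,300,325),(45,120,40),(85,255,255))):
    im=env.read_camera(n);h=cv2.cvtColor(im,cv2.COLOR_BGR2HSV);m=cv2.inRange(h,lo,hi);x0,x1,y0,y1=box
    ys,xs=np.nonzero(m[y0:y1,x0:x1]);print(n,len(xs),xs.mean()+x0,ys.mean()+y0,np.ptp(xs),np.ptp(ys))
    if n=="top":u=np.array([xs.mean()+x0,ys.mean()+y0])
    else: v=np.array([xs.mean()+x0,ys.mean()+y0])
r=least_squares(lambda p:np.r_[proj("top",p)[0]-u,proj("side",p)[0]-v],[528,263,58]);print(r.x,r.fun)
E
```

```text
[ 543.22691813 -232.94957048  193.61788045] [ 0.00942824 -0.02978392 -0.02486966] [ 3.13868297e+00 -2.49658579e-03  3.34881070e-01]
top 136 166.01470588235293 231.69117647058823 12 12
side 225 277.64 307.3911111111111 17 15
[527.50141533 265.09698134  60.77248927] [-0.06231032 -0.42080378  0.31398003  0.03101899]
```

View pics/d.png

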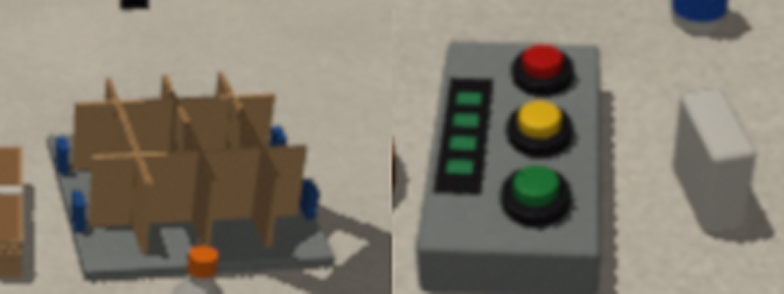

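View pics/e.png

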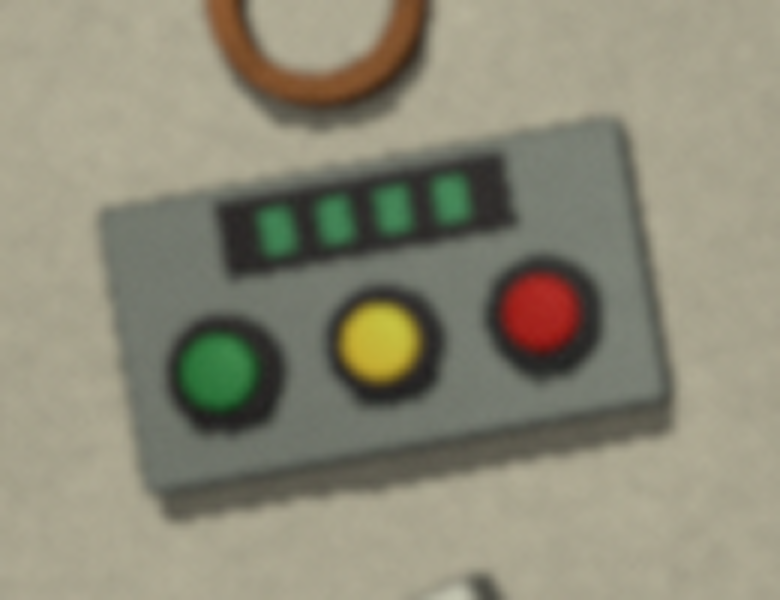

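The divider is flush with the others now. Green's top is at about (527.5,264.5,61), found from both cameras. Moving above it at the current height.

Emit:
step_arm:
  plan:
    - [[12,-37,0,0,-1],[24,-75,0,0,-1],[35,-112,0,0,-1],[47,-150,0,0,-1],[59,-187,0,0,-1],[71,-225,0,0,-1],[82,-262,0,0,-1],[94,-300,0,0,-1]]

```text
t: 5.25
eef_pos: [532.1, 83.3, 190.7]
tcp_rot: [-3.141, 0.002, 0.335]
ft_force: [0.4, -0.5, -0.7]
opening: 0.003
grip_force: 0.0
```

Emit:
step_arm:
  plan:
    - [[12,-37,0,0,-1],[24,-75,0,0,-1],[35,-112,0,0,-1],[45,-145,0,0,-1],[55,-174,0,0,-1],[55,-174,30,0,-1],[55,-174,60,0,-1],[55,-174,60,0,-1]]

```text
t: 5.92
eef_pos: [524.8, 263.6, 126.0]
tcp_rot: [3.141, 0.009, 0.336]
ft_force: [-0.3, -1.1, -0.6]
opening: 0.006
grip_force: 0.0
```

Emit:
step_arm:
  plan:
    - [[0,0,0,0,-1],[0,0,0,0,-1],[0,0,0,0,-1]]

```text
t: 6.17
eef_pos: [528.4, 263.9, 133.1]
tcp_rot: [3.142, -0.002, 0.334]
ft_force: [-0.3, 0.1, 0.5]
opening: 0.004
grip_force: 0.0
```

Emit:
step_arm:
  plan:
    - [[0,0,25,0,-1],[0,0,45,0,-1],[0,0,58,0,-1],[0,0,63,0,-1],[0,0,63,0,-1],[0,0,63,0,-1]]

```text
t: 6.67
eef_pos: [528.2, 264.0, 69.8]
tcp_rot: [3.142, -0.001, 0.335]
ft_force: [0.7, -0.1, -0.3]
opening: 0.003
grip_force: 0.0
```

```bash
python3 - <<'E'
from h import *
s=env.state();print(s["eef_pos"],s["ft_force"])
t=env.read_camera("side")[235:350,225:370]
cv2.imwrite("pics/f.png",cv2.resize(t,None,fx=5,fy=5,interpolation=cv2.INTER_CUBIC))
E
```

```text
[528.21335932 264.0157605   69.75110909] [ 0.69687333 -0.11459257 -0.27564302]
```

View pics/f.png

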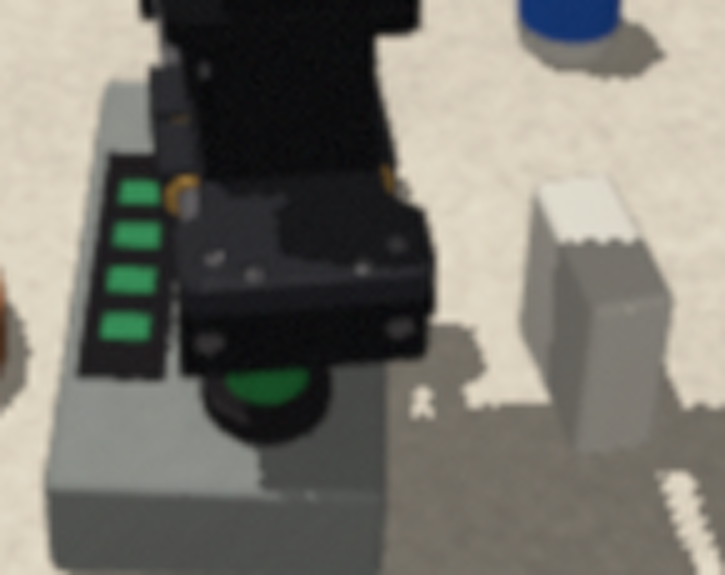

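The gripper body is over the green button (visible below it at (265,385)) and clear of the timer. Pressing in small steps.

Emit:
step_arm:
  plan:
    - [[0,0,2,0,-1],[0,0,4,0,-1],[0,0,6,0,-1],[0,0,7,0,-1],[0,0,8,0,-1],[0,0,8,0,-1]]

```text
t: 7.22
eef_pos: [528.2, 264.2, 61.3]
tcp_rot: [3.141, -0.002, 0.335]
ft_force: [0.7, -0.1, 6.5]
opening: 0.005
grip_force: 3.5
```

Emit:
step_arm:
  plan:
    - [[0,0,1,0,-1],[0,0,2,0,-1],[0,0,2,0,-1]]

```text
t: 7.47
eef_pos: [528.3, 264.2, 60.9]
tcp_rot: [3.141, -0.003, 0.335]
ft_force: [-3.2, -2.9, 25.1]
opening: 0.008
grip_force: 13.0
```

Hard stop, 25 N. I'll come up in small steps and watch the spring force to confirm the button travelled its full 6 mm.

Emit:
step_arm:
  plan:
    - [[0,0,-2.5,0,-1],[0,0,-2.5,0,-1],[0,0,-2.5,0,-1]]

```text
t: 7.72
eef_pos: [528.2, 264.2, 61.7]
tcp_rot: [3.142, -0.002, 0.335]
ft_force: [3.4, 1.0, 4.2]
opening: 0.002
grip_force: 2.3
```

Emit:
step_arm:
  plan:
    - [[0,0,-2.5,0,-1],[0,0,-2.5,0,-1],[0,0,-2.5,0,-1]]

```text
t: 7.97
eef_pos: [527.7, 264.1, 63.6]
tcp_rot: [3.142, -0.0, 0.335]
ft_force: [2.7, 1.0, 3.5]
opening: 0.007
grip_force: 1.7
```

Emit:
step_arm:
  plan:
    - [[0,0,-4,0,-1],[0,0,-4,0,-1],[0,0,-4,0,-1]]

```text
t: 8.22
eef_pos: [526.9, 263.8, 67.3]
tcp_rot: [3.141, 0.002, 0.335]
ft_force: [0.5, 0.1, 0.8]
opening: 0.002
grip_force: 0.7
```

The spring force fell evenly over about 6 mm, so the press was full. Raising clear.

Emit:
step_arm:
  plan:
    - [[0,0,-10,0,-1],[0,0,-30,0,-1],[0,0,-60,0,-1],[0,0,-90,0,-1],[0,0,-100,0,-1],[0,0,-100,0,-1],[0,0,-100,0,-1],[0,0,-100,0,-1]]

```text
t: 8.88
eef_pos: [526.8, 263.7, 166.2]
tcp_rot: [3.141, 0.002, 0.335]
ft_force: [-1.2, -0.2, -1.1]
opening: 0.004
grip_force: 0.0
```

```bash
python3 - <<'E'
from h import *
s=env.state();print(s["t"],s["eef_pos"],s["ft_force"])
cv2.imwrite("pics/g.png",env.read_camera("side"))
E
```

```text
8.8833 [526.81050455 263.70092235 166.21421637] [-1.18693449 -0.17592747 -1.14348159]
```

View pics/g.png

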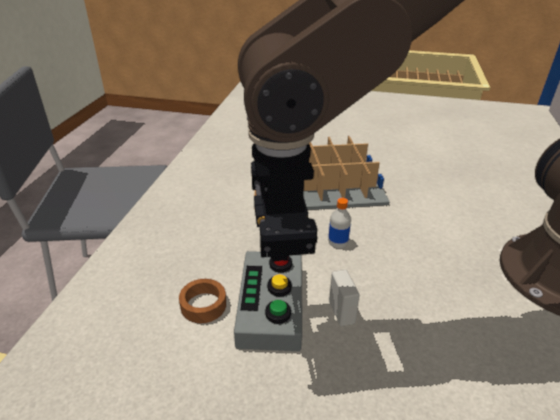

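The green button is back up at (278,308). The tape, timer and bottle are where they were, the divider is flush, and the arm is clear.

```bash
python3 -c "
from cell import env
print(env.job_done())"
```

```text
the job is handed in; nothing more can be done
None
```

I pressed the proud divider (the +x one) down to its hard stop, flush with the others, then pressed the green button fully and let it come back up; the job is handed in, but no verdict came back.

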